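# Stack the keyed parts tray

## Task

Stack the yellow parts tray on top of the black bottom tray, turned so that its notch comes down around the orange key and it sits level, flush and centred on the rim. Lower it rather than dropping it, let go of it, and leave the green tray, which has no notch, where it is.

Things in the scene. Friction and masses are not known exactly. Their poses are not given: they have to be found in the camera images.
- bottom_tray: Round black open tray, fixed to the bench, 130 mm outside diameter, 45 mm high to its flat rim, wall 6 mm; small hardware lies in it. Origin: centre of its underside, on the bench; z up; x points from its centre to the orange key. A tray stacked on it has its underside 45 mm above this origin.
- key (a point): Centre of the top face of the orange key: an upright tab just inside the black tray's wall, 14 mm wide (along the tray's y), 10 mm thick (along x), centred 56 mm from the tray's centre; its top is 65 mm above the bench, 20 mm above the rim.
- yellow_tray: Loose round yellow tray, 130 mm across, wall 30 mm high, about 0.3 kg. Origin: centre of its underside; z up; x points through its notch, cut through floor and wall, 40 mm wide, from the edge in to 38 mm from the centre (some 13 mm of play round the key). Handle: black bar over the centre along x, 64 mm long, 16 mm wide, 62 to 78 mm above the underside, on a post 18 x 12 mm; grip it across y.
- green_tray: Loose round green tray of the same size and with the same black bar handle (bar along its x), but with an unbroken round wall and no notch. To be left alone. Origin: centre of its underside.

How it is judged (in metres and radians):
At the end, for the whole second after the job is handed in: The yellow tray rests on the black tray's rim: centres within 15 mm of each other, underside from 3 mm below to 4 mm above rim height, level within 3 degrees, the key standing in its notch (within 16 mm of the notch's middle line), released and at rest (horizontal distance between yellow_tray and bottom_tray below 0.015 m and z of yellow_tray in the frame of bottom_tray between 0.042 and 0.049 m and angle between yellow_tray's own z axis and vertical below 0.05 rad and x of key in the frame of yellow_tray above 0.038 m and y of key in the frame of yellow_tray between -0.016 and 0.016 m and linear speed of yellow_tray below 0.02 m/s); the robot touches nothing.
It fails at once if the green tray is moved by more than 30 mm (distance of green_tray from where it was at the start of the episode above 0.03 m).
It fails at once if the yellow tray is dropped (falls freely from more than about 20 mm, faster than 0.65 m/s with no finger on it) (linear speed of yellow_tray above 0.65 m/s and contact force between the fingers and yellow_tray below 0.05 N).
It also fails if it takes over 38 s, if anything falls off the work surface, if the arm or the gripper's body presses on something with over 40 N, if the wrist force passes 120 N, or if a joint passes its speed limit or range.

## Robot

A 7-joint arm with a two-finger parallel gripper is mounted at the origin on the work surface. World frame = base frame: x ahead of the robot, y to its left, z up, the work surface at z = 0. Lengths are in mm, angles in rad, forces in N, time in s.
With the tool pointing down it reaches from about 425 to 950 mm from the base axis. Payload 4.7 kg.
Tool frame: the origin (TCP) lies at the very end of the fingers, on their centre line; the grasp point (between the pads) lies 19 mm behind it (env.grasp_offset is the distance from the TCP to the grasp point, in mm); z points along the fingers, x is the direction in which the jaws open and shut, and the axes are right-handed (so a half turn about z gives the same grasp; the last joint's range is limited). The gripper opens to 85 mm and grips with 20 to 120 N. Pads are 22 mm wide; open, the fingers measure 114 mm over their backs; the gripper's body (76 mm by 85 mm) begins 54 mm behind the grasp point. The pads swing forward as they close: fully open they stand 13 mm farther back than shut.
Start: joints at [1.248, 0.469, -0.049, 1.532, 0.024, 1.141, -0.082], TCP at [195.521, -646.08, 231.335] pointing down, gripper open.
Joint ranges: [-2.59, 2.59], [-0.33, 1.99], [-1.39, 1.29], [0.1, 2.45], [-1.04, 4.18], [0.21, 1.99], [-2.66, 2.66]. Speed limits (rad/s): [2.57, 2.57, 3.14, 3.14, 3.14, 3.14, 3.14].

## Interface

Orientations are given as a rotation vector (axis times angle).
In Python, from rig import env gives the robot as it stands.
- The arm moves only by the shell command python3 -m crank 'ROWS'. ROWS is JSON, a list of rows, each a list of 5 numbers: the shift along the tool's x, y, z in cm, then the turn about the tool's z in degrees, then the finger opening in cm, from 0 to 8.54. A call has exactly 5 rows; each row is the pose to reach, as a shift and turn from the pose measured when the call began, along the tool's axes at that moment; what a row does not reach only later rows make up. A row lasts 1/8 s, in which the tool goes at most 62.5 mm and 10.7 degrees, less where a joint would pass 70% of its speed; a pose out of reach is approached as far as the arm can. A call with a gripper value outside its range is refused whole. The fingers move at their own pace and stop on an object; the grip force is fixed at half the most. Time passes only in rows, so rows that repeat a pose let the fingers close, or fill a call up. It gives the time, the measured TCP pose, the force and the opening at its end, in the units of the state.
- env.get_obs(): the state, without advancing time (a new reading comes with each control period).
- env.capture(name): name is "scene" or "side" or "wrist"; returns the picture (420x560x3 uint8, red, green, blue); there is no depth.
- env.camera_model(name): a dict with "mtx" (3x3 intrinsics, pixels), "eye" and "orientation" of the camera in the world; the wrist camera has in their place "mount" (4x4, takes a point from camera to tool coordinates, whose origin is the TCP and whose axes are the tool frame's). Camera axes: x right, y down, z forward; pixel columns grow to the right and rows downward; lengths in mm; the calibration is good to about 2 mm. A picture is of the moment at which its call begins: read the wrist's pose just before it. camera_model takes no time and is no camera call.
- env.close_job(): hands the job in, once; it reports no verdict.
The state is a dict: "clock": time; "qpos": joint angles; "joint_vel": joint speeds; "joint_efforts": joint torques, N m; "position": TCP position; "ee_rot": TCP orientation; "wrist_force": force on the tool from outside, world axes, zero at the start; "moment": the same for the moment, N m; "width": finger opening in mm.
Only numpy, scipy, OpenCV 4.12 (cv2) and the standard library are available. Lean on these libraries where they do the work, as an engineer would, in place of code of your own. Each camera call takes 0.05 s, during which the arm holds its last target.

## Working session

There is one attempt and no reset: what is moved stays moved. The work goes in short steps, Python scripts to look and compute and a shell command to move; the robot and the scene stay as the last step left them, time stands still between calls to the robot, and variables do not carry over. Pictures are saved under pics/ and viewed, and the job is handed in when it is done.

```bash
ls; mkdir -p pics; python3 - <<'E'
from rig import env
import cv2
o=env.get_obs();print(o)
for n in("scene","side","wrist"):
    im=env.capture(n);cv2.imwrite(f"pics/{n}0.png",im[...,::-1])
    print(n,env.camera_model(n))
E
```

```text
pics
{'clock': 0.0, 'qpos': array([ 1.24806103,  0.4694455 , -0.04859781,  1.5337026 ,  0.02409581,
        1.14099285, -0.08231859]), 'joint_vel': array([ 0.00022808,  0.00069154,  0.00240721,  0.00063052, -0.00103169,
        0.00030412, -0.00018103]), 'joint_efforts': array([ 1.00775185e-03, -5.10309577e+01, -4.61996463e-02, -2.37714475e+01,
        1.07460644e-02,  7.53528817e-03,  1.05581975e-05]), 'position': array([ 195.33959411, -645.50294696,  230.2550182 ]), 'ee_rot': array([-2.52182294,  1.87163089,  0.00253645]), 'wrist_force': array([-0.27581307,  0.45815243,  0.86221717]), 'moment': array([ 0.01272597,  0.01259963, -0.01072073]), 'width': 85.29424050786108}
scene {'mtx': array([[516.5073001 ,   0.        , 279.44453919],
       [  0.        , 516.5073001 , 210.76441213],
       [  0.        ,   0.        ,   1.        ]]), 'eye': array([803.73385731, 496.11475198, 784.681026  ]), 'orientation': array([-0.60898339, -2.76438681,  0.96079953])}
side {'mtx': array([[398.50063263,   0.        , 274.65365243],
       [  0.        , 398.50063263, 210.14913891],
       [  0.        ,   0.        ,   1.        ]]), 'eye': array([ 332.55096105, -737.11569472,  648.93117719]), 'orientation': array([-2.2195402 ,  0.28040919, -0.15563474])}
wrist {'mtx': array([[335.27656018,   0.        , 278.20391451],
       [  0.        , 335.27656018, 206.45018531],
       [  0.        ,   0.        ,   1.        ]]), 'mount': array([[ 9.99997177e-01, -1.58221903e-03,  1.77256445e-03,
         1.92497751e-01],
       [ 1.04170275e-03,  9.62458664e-01,  2.71426298e-01,
        -6.96479961e+01],
       [-2.13547587e-03, -2.71423686e-01,  9.62457595e-01,
        -1.42366229e+02],
       [ 0.00000000e+00,  0.00000000e+00,  0.00000000e+00,
         1.00000000e+00]])}
```

View pics/scene0.png

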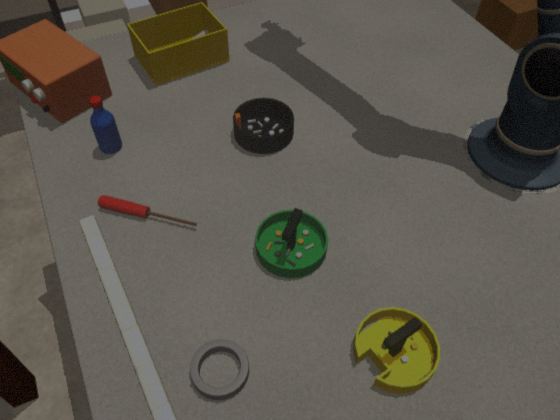

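View pics/side0.png

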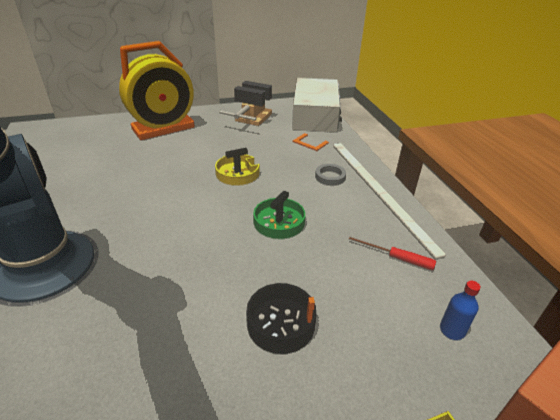

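View pics/wrist0.png

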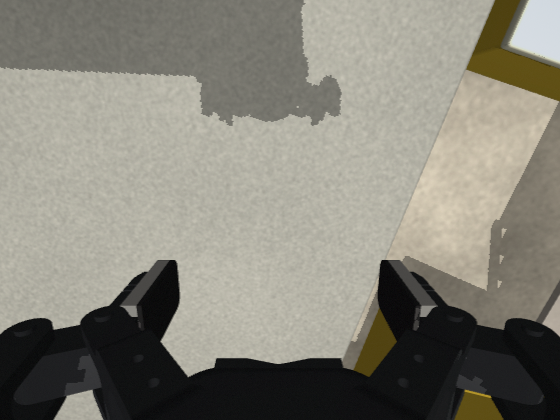

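The scene view shows the black tray near (264,125) with its key at (238,118), green near (291,242), and yellow near (398,350) with its notch toward the lower left. The side view shows them at (281,317), (279,217) and (237,168). I'll enlarge these for measuring.

```bash
python3 - <<'E'
import cv2,numpy as np
s=cv2.imread("pics/scene0.png");d=cv2.imread("pics/side0.png")
f=5
def crop(im,x,y,w=110,h=100):
    return cv2.resize(im[y:y+h,x:x+w],None,fx=f,fy=f,interpolation=cv2.INTER_CUBIC)
cv2.imwrite("pics/cy_s.png",crop(s,345,300));cv2.imwrite("pics/cb_s.png",crop(s,220,85,90,80))
cv2.imwrite("pics/cb_d.png",crop(d,235,270));cv2.imwrite("pics/cy_d.png",crop(d,205,140,70,60))
E
```

```text
(no output)
```

View pics/cy_s.png

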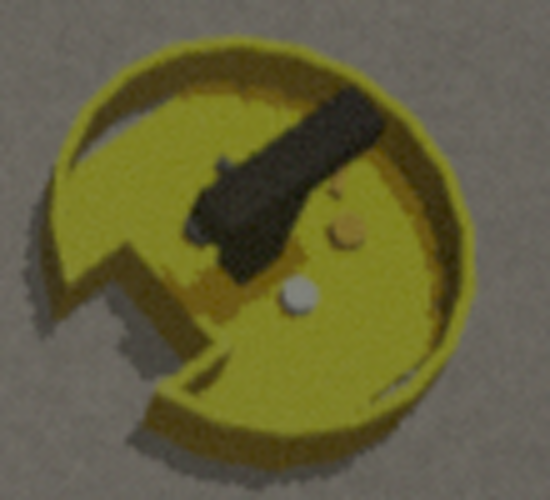

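View pics/cb_s.png

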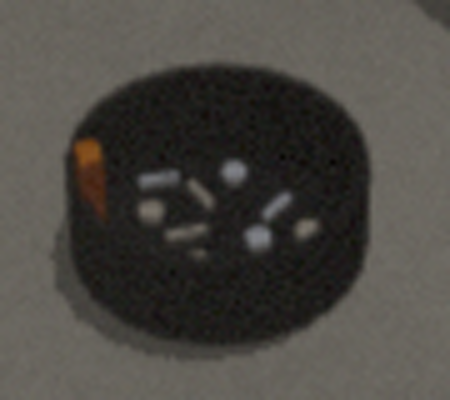

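View pics/cb_d.png

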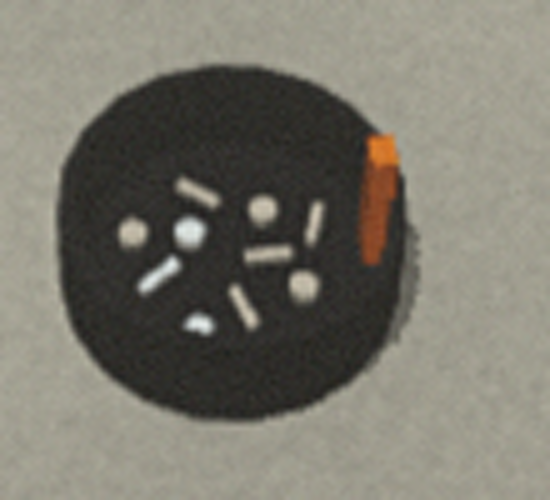

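View pics/cy_d.png

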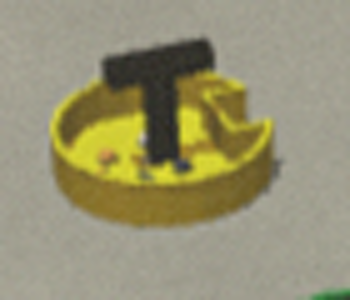

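```bash
cat > h.py <<'E'
import numpy as np,cv2
from scipy.spatial.transform import Rotation as R
from scipy.optimize import least_squares
from rig import env
class Cam: pass
def cam(n,obs=None):
    m=env.camera_model(n);c=Cam();c.K=m['mtx']
    if n=='wrist':
        T=m['mount'];o=obs or env.get_obs();Rt=R.from_rotvec(o['ee_rot']).as_matrix()
        c.R=Rt@T[:3,:3];c.t=Rt@T[:3,3]+np.asarray(o['position'])
    else:
        c.R=R.from_rotvec(m['orientation']).as_matrix();c.t=np.asarray(m['eye'])
    return c
def proj(c,P):
    p=(np.atleast_2d(P)-c.t)@c.R@c.K.T
    return p[:,:2]/p[:,2:]
def ray(c,uv,z):
    d=c.R@np.linalg.solve(c.K,[uv[0],uv[1],1.]);s=(z-c.t[2])/d[2]
    return c.t+s*d
A=np.linspace(0,2*np.pi,181)
def cyl(x,y,h,r=65,z0=0):
    return np.vstack([np.c_[x+r*np.cos(A),y+r*np.sin(A),A*0+z] for z in(z0,z0+h)])
E
python3 - <<'E'
from h import *
S=cam('scene');D=cam('side')
def fit(h,bs,bd,x0):
    def f(p):
        r=[]
        for c,b in((S,bs),(D,bd)):
            q=proj(c,cyl(*p,h));m=np.r_[q.min(0),q.max(0)]
            r+=[a-v for a,v in zip(m,b) if v is not None]
        return r
    s=least_squares(f,x0);return s.x,np.round(s.fun,1)
b,r=fit(45,(233.6,97.6,294.2,154),(246.4,283,316.4,354.2),(550,-200));print('black',b,r)
y,ry=fit(30,(355.2,307.2,439.5,394),(215,None,260,185.4),(600,300));print('yellow',y,ry)
k1=ray(S,(237.6,115.4),65);k2=ray(D,(311.8,300),65);print('key',k1,k2)
for k in(k1,k2):
    d=k[:2]-b;print(np.hypot(*d),np.degrees(np.arctan2(d[1],d[0])))
f=lambda u,v:(345+u/5,300+v/5)
a=ray(S,f(368,105),78);e=ray(S,f(213,232),78);print('bar',a,e,np.hypot(*(a-e)[:2]),(a+e)/2,np.degrees(np.arctan2(*(e-a)[1::-1])))
n1=ray(S,f(62,283),30);n2=ray(S,f(160,393),30);m=(n1+n2)/2-np.r_[y,30];print('notch',np.hypot(*(n1-n2)[:2]),np.hypot(*m[:2]),np.degrees(np.arctan2(m[1],m[0])))
for t in(R.from_rotvec(env.get_obs()['ee_rot']).as_matrix(),):print(t)
E
```

```text
black [ 471.97201713 -281.85467432] [-1.6 -0.9 -1.3 -1.1 -0.9 -0.8 -1.4 -1. ]
yellow [489.36524836 273.43323195] [-2.2  0.3  0.5 -0.1 -1.1 -1.9 -1.1]
key [ 526.96611531 -284.76728645   65.        ] [ 529.17835391 -292.65142178   65.        ]
55.07117343911076 -3.031681876027484
58.21627541825769 -10.68790952201746
bar [459.28267974 268.49408745  78.        ] [523.34707002 283.20287408  78.        ] 65.73122929862501 [491.31487488 275.84848076  78.        ] 12.930658168526373
notch 42.778654728147195 62.18830109055142 10.029871118233302
[[ 2.89624224e-01 -9.57140304e-01 -4.98130108e-04]
 [-9.57139196e-01 -2.89624647e-01  1.45684257e-03]
 [-1.53867350e-03  5.48429518e-05 -9.99998815e-01]]
```

```bash
python3 -m crank '[[-26.9,-36,0,5.3,8.5],[-26.9,-36,0,5.3,8.5],[-26.9,-36,0,5.3,8.5],[-26.9,-36,0,5.3,8.5],[-26.9,-36,0,5.3,8.5]]'; cat > to.py <<'E'
import sys
from h import *
def to(x,y,z,yaw):  # yaw of tray; tool x = tray -y
    o=env.get_obs();Rt=R.from_rotvec(o['ee_rot']).as_matrix()
    d=Rt.T@(np.array([x,y,z])-o['position']);a=np.degrees(np.arctan2(Rt[1,0],Rt[0,0]))
    print('t',round(o['clock'],2),'pos',np.round(o['position'],1),'toolx',round(a,2),'tilt',np.round(Rt[:,2],4),'F',np.round(o['wrist_force'],1),'w',round(o['width'],1))
    print('shift cm',np.round(d/10,2),'turn',round(((a-(yaw-90)+180)%360)-180,2))
if __name__=='__main__': to(*map(float,sys.argv[1:]))
E
python3 to.py 462 -284 231 11.5
```

```text
clock: 0.78
position: [381.6, -392.5, 231.0]
ee_rot: [-2.433, 1.987, 0.002]
wrist_force: [-0.3, 0.2, 0.2]
width: 84.9
t 0.78 pos [ 381.6 -392.5  231. ] toolx -78.47 tilt [-5.0e-04  1.4e-03 -1.0e+00] F [-0.3  0.2  0.2] w 84.9
shift cm [-9.030e+00 -1.005e+01  1.000e-02] turn 0.03
```

```bash
python3 -m crank '[[-9,-10,0,0,8.5],[-9,-10,0,0,8.5],[-9,-10,0,0,8.5],[-9,-10,0,0,8.5],[-9,-10,0,0,8.5]]'; python3 - <<'E'
from h import *
o=env.get_obs();im=env.capture('wrist');cv2.imwrite('pics/w1.png',im[...,::-1])
np.save('w1.npy',np.r_[o['position'],o['ee_rot']]);print(o['position'],o['ee_rot'],o['joint_vel'].max())
E
```

```text
clock: 1.4
position: [460.2, -286.4, 230.8]
ee_rot: [2.43, -1.991, -0.003]
wrist_force: [-0.5, -0.4, -0.6]
width: 85.1
[ 460.23205607 -286.36577406  230.8344498 ] [ 2.42959309 -1.99105336 -0.00252055] 0.009675295027467636
```

View pics/w1.png

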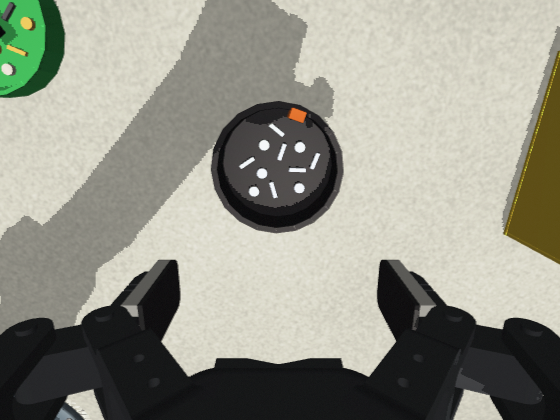

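The black tray is fully in view, spanning about (211–343, 101–232), with the orange key top at (298,115). I'll enlarge it.

```bash
python3 - <<'E'
import cv2
im=cv2.imread('pics/w1.png');cv2.imwrite('pics/w1c.png',cv2.resize(im[95:240,205:350],None,fx=4,fy=4,interpolation=cv2.INTER_CUBIC))
E
```

```text
(no output)
```

View pics/w1c.png

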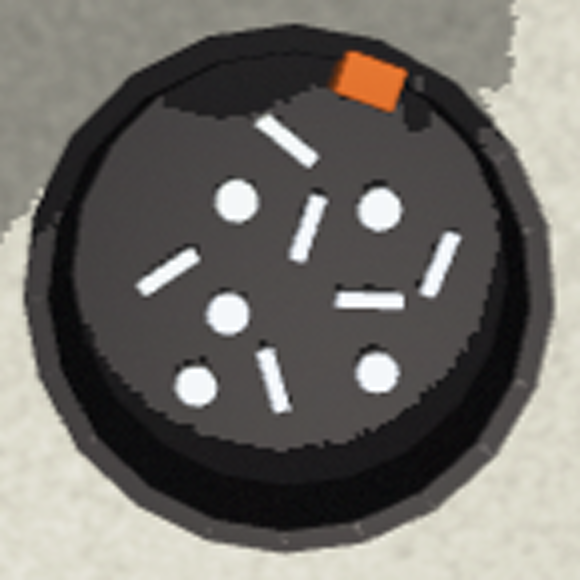

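```bash
python3 - <<'E'
from h import *
v=np.load('w1.npy');c=cam('wrist',dict(position=v[:3],ee_rot=v[3:]))
f=lambda u,w:(205+(u)/4,95+(w)/4)
b=np.r_[f(25,25),f(553,552)]
def g(p):
    q=proj(c,cyl(*p,45));return np.r_[q.min(0),q.max(0)]-b
s=least_squares(g,(470,-282));print(s.x,s.fun)
k=ray(c,f(371,81),65);d=k[:2]-s.x;print(k,np.hypot(*d),np.degrees(np.arctan2(d[1],d[0])))
P=[ray(c,f(*q),65)[:2] for q in((352,50),(408,70),(392,112),(333,88))]
print(P)
e=P[1]-P[0]+P[2]-P[3];print(np.hypot(*e)/2,np.degrees(np.arctan2(*e[::-1]))+90)
E
python3 to.py 480 270 231 11.5
```

```text
[ 473.6249264  -283.31099875] [ 0.06288185  0.37371155 -0.0631534  -0.47058277]
[ 529.08487617 -290.85401216   65.        ] 55.97055546429994 -7.745177392262062
[array([ 534.71123502, -285.35626109]), array([ 532.98072921, -298.38706926]), array([ 523.47671512, -296.85675992]), array([ 525.96986691, -282.89619992])]
13.65991616974881 -8.893622763108624
t 1.45 pos [ 460.2 -286.4  230.9] toolx -78.69 tilt [-1.2e-03  8.0e-04 -1.0e+00] F [-0.4 -0.   0.3] w 85.5
shift cm [-5.418e+01 -1.285e+01  3.000e-02] turn -0.19
```

Black tray centre is (473.5, −283) with yaw about −8°, and the key radius of 56.0 mm matches the spec. Next I'll move over the yellow tray.

```bash
python3 -m crank '[[-54.2,-12.9,0,0,8.5],[-54.2,-12.9,0,0,8.5],[-54.2,-12.9,0,0,8.5],[-54.2,-12.9,0,0,8.5],[-54.2,-12.9,0,0,8.5]]'; python3 to.py 480 272 231 11.5
```

```text
clock: 2.08
position: [472.3, 28.0, 231.5]
ee_rot: [2.426, -1.996, -0.001]
wrist_force: [0.5, 0.1, 0.4]
width: 85.1
t 2.08 pos [472.3  28.  231.5] toolx -78.91 tilt [-3.e-04  2.e-04 -1.e+00] F [0.5 0.1 0.4] w 85.1
shift cm [-23.8   -5.45   0.05] turn -0.41
```

```bash
python3 -m crank '[[-23.8,-5.4,0,0,8.5],[-23.8,-5.4,0,0,8.5],[-23.8,-5.4,0,0,8.5],[-23.8,-5.4,0,0,8.5],[-23.8,-5.4,0,0,8.5]]';  python3 - <<'E'
from h import *
o=env.get_obs();im=env.capture('wrist')[...,::-1];cv2.imwrite('pics/w2.png',im)
np.save('w2.npy',np.r_[o['position'],o['ee_rot']]);print(o['position'],o['ee_rot'],o['joint_vel'].max())
cv2.imwrite('pics/w2c.png',cv2.resize(im[80:270,190:380],None,fx=3,fy=3,interpolation=cv2.INTER_CUBIC))
E
```

```text
clock: 2.7
position: [478.9, 275.7, 231.6]
ee_rot: [-2.43, 1.989, 0.004]
wrist_force: [-0.4, -0.9, -0.9]
width: 85.2
[478.86264833 275.68404651 231.5565642 ] [-2.42971122  1.98870735  0.00408103] 0.06870395092547851
```

View pics/w2c.png

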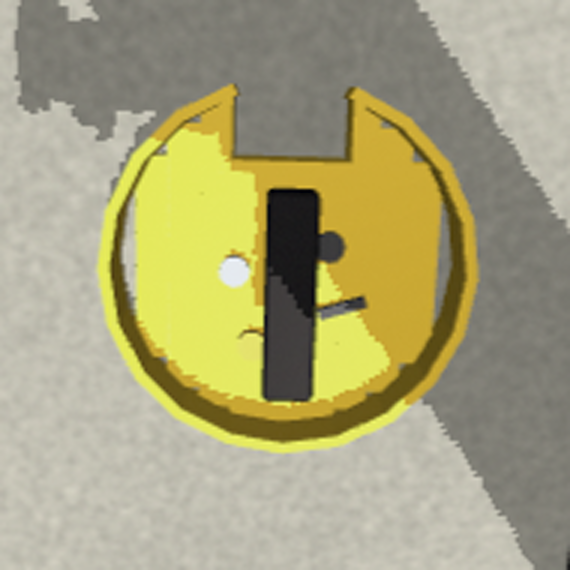

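View pics/w2.png

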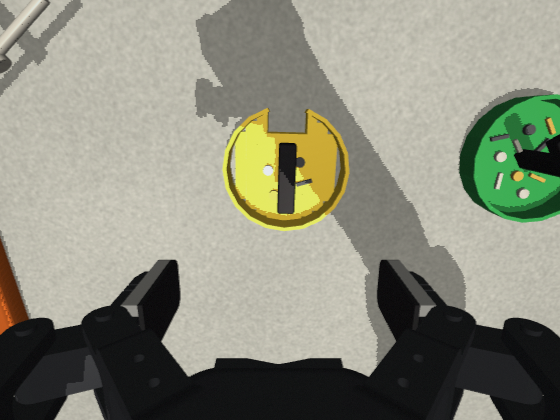

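The yellow tray fills the crop with its notch at the top. The bar corners are at crop (269,188), (319,192), (313,401) and (262,400), and the rim spans x 99–479.

```bash
python3 - <<'E'
from h import *
v=np.load('w2.npy');c=cam('wrist',dict(position=v[:3],ee_rot=v[3:]))
f=lambda u,w:(190+u/3,80+w/3)
a=[ray(c,f(*q),78)[:2] for q in((269,188),(319,190),(313,401),(262,400))]
e=(a[0]+a[1]-a[2]-a[3])/2;w=(a[0]-a[1]+a[3]-a[2])/2
print('bar',np.mean(a,0),np.hypot(*e),np.hypot(*w),np.degrees(np.arctan2(*e[::-1])))
b=np.r_[f(99,0)[0],f(479,453)]
def g(p):
    q=proj(c,cyl(*p,30));return np.r_[q.min(0)[0],q.max(0)]-b
s=least_squares(g,(480,272));print(s.x,s.fun)
n=[ray(c,f(*q),30)[:2] for q in((236,92),(352,93))]
m=np.mean(n,0)-s.x;print(np.hypot(*(n[0]-n[1])),np.degrees(np.arctan2(*m[::-1])))
E
python3 to.py 489 276 60 12.5
```

```text
bar [491.7542616  270.14603833] 64.16404686405599 15.104509649919809 10.008679245154372
[490.33844576 269.30033412] [ 0.48438715 -0.48430743 -0.05510373]
38.14267948840065 10.13113990180871
t 2.75 pos [479.6 272.4 231.2] toolx -78.82 tilt [-1.e-03  2.e-04 -1.e+00] F [ 0.3 -0.6  0.6] w 85.0
shift cm [-0.16 -1.01 17.11] turn -1.32
```

The arm was still settling in that picture, so I'll take another now that it's steady.

```bash
python3 - <<'E'
from h import *
o=env.get_obs();im=env.capture('wrist')[...,::-1];cv2.imwrite('pics/w3.png',im)
np.save('w3.npy',np.r_[o['position'],o['ee_rot']]);print(o['position'],np.abs(o['joint_vel']).max());print(env.get_obs()['position'])
cv2.imwrite('pics/w3c.png',cv2.resize(im[80:270,190:380],None,fx=3,fy=3,interpolation=cv2.INTER_CUBIC))
E
```

```text
[479.57701305 272.41026789 231.15241369] 0.045526541373401286
[480.01336636 270.48481036 231.01485017]
```

View pics/w3c.png

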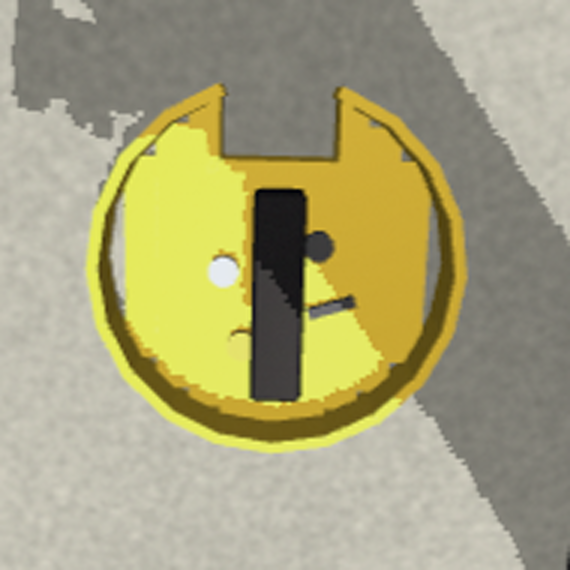

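```bash
python3 - <<'E'
from h import *
v=np.load('w3.npy');c=cam('wrist',dict(position=v[:3],ee_rot=v[3:]))
f=lambda u,w:(190+u/3,80+w/3)
a=[ray(c,f(*q),78)[:2] for q in((255,188),(306,190),(301,401),(250,400))]
e=(a[0]+a[1]-a[2]-a[3])/2
print('bar',np.mean(a,0),np.hypot(*e),np.degrees(np.arctan2(*e[::-1])))
E
python3 to.py 491 270 50 10
```

```text
bar [491.76471191 270.14887892] 64.08103340012391 9.987940577831226
t 2.8 pos [480.  270.5 231. ] toolx -78.99 tilt [-9.0e-04 -1.1e-03 -1.0e+00] F [-0.2 -0.7 -0.4] w 85.2
shift cm [ 0.24 -1.09 18.1 ] turn 1.01
```

```bash
python3 -m crank '[[0.2,-1.1,5,-1,6],[0.2,-1.1,10,-1,6],[0.2,-1.1,13,-1,6],[0.2,-1.1,13,-1,6],[0.2,-1.1,13,-1,6]]'; python3 to.py 491 270 50 10;python3 - <<'E'
from h import *
im=env.capture('wrist')[...,::-1];cv2.imwrite('pics/w4.png',im)
E
```

```text
clock: 3.42
position: [492.5, 269.5, 102.3]
ee_rot: [-2.439, 1.98, -0.002]
wrist_force: [0.3, 0.3, -0.5]
width: 60.2
t 3.42 pos [492.5 269.5 102.3] toolx -78.14 tilt [ 1.1e-03 -6.0e-04 -1.0e+00] F [ 0.3  0.3 -0.5] w 60.2
shift cm [-0.08  0.14  5.23] turn 1.86
```

View pics/w4.png

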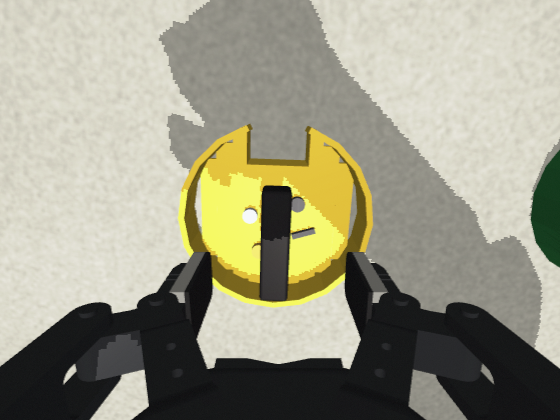

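The bar runs from (276,187) to (273,300), centred between the fingers with the notch ahead. I typed the last turn with the wrong sign, so I'll correct it while lowering.

```bash
python3 -m crank '[[-0.1,0.1,2.5,1.9,6],[-0.1,0.1,5.2,1.9,6],[-0.1,0.1,5.2,1.9,6],[-0.1,0.1,5.2,1.9,1],[-0.1,0.1,5.2,1.9,1]]'; python3 -m crank '[[0,0,0,0,1],[0,0,0,0,1],[0,0,0,0,1],[0,0,0,0,1],[0,0,0,0,1]]'; python3 to.py 491 270 50 10
```

```text
clock: 4.1
position: [492.4, 271.5, 52.3]
ee_rot: [-2.403, 2.017, -0.004]
wrist_force: [-0.4, 0.3, 1.0]
width: 24.3
clock: 4.72
position: [492.6, 271.4, 52.7]
ee_rot: [-2.403, 2.017, -0.005]
wrist_force: [-1.1, -1.9, 5.1]
width: 15.0
t 4.72 pos [492.6 271.4  52.7] toolx -80.02 tilt [ 0.0049  0.0012 -1.    ] F [-1.1 -1.9  5.1] w 15.0
shift cm [0.11 0.18 0.27] turn -0.02
```

```bash
python3 -m crank '[[0,0,-1,0,1],[0,0,-3,0,1],[0,0,-6,0,1],[0,0,-10,0,1],[0,0,-14,0,1]]'; python3 -m crank '[[0,0,0,0,1],[0,0,0,0,1],[0,0,0,0,1],[0,0,0,0,1],[0,0,0,0,1]]';python3 to.py 474 -283 185 -8; python3 - <<'E'
from h import *
cv2.imwrite('pics/w5.png',env.capture('wrist')[...,::-1]);cv2.imwrite('pics/d5.png',env.capture('side')[...,::-1])
E
```

```text
clock: 5.35
position: [491.3, 271.0, 193.4]
ee_rot: [-2.404, 2.017, -0.003]
wrist_force: [1.1, -0.1, -2.9]
width: 14.7
clock: 5.98
position: [491.0, 270.9, 192.7]
ee_rot: [-2.405, 2.018, -0.002]
wrist_force: [-0.5, 0.0, -3.1]
width: 14.9
t 5.97 pos [491.  270.9 192.7] toolx -79.99 tilt [ 2.4e-03  5.0e-04 -1.0e+00] F [-0.5  0.  -3.1] w 14.9
shift cm [54.25 11.31  0.74] turn 18.01
```

View pics/w5.png

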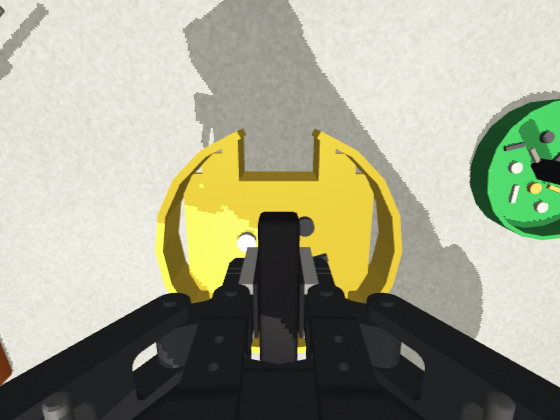

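View pics/d5.png

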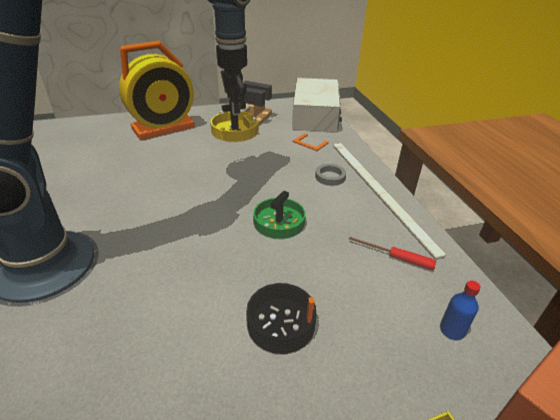

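The tray hangs level and centred, with its rim spanning columns 157–401 and the notch at 243–317. I'll carry it with ramped rows.

```bash
python3 -m crank '[[3,0.6,0,3,1],[7.5,1.6,0,8,1],[12.5,2.6,0,13,1],[17.5,3.6,0,18,1],[22.5,4.7,0,18,1]]'; python3 to.py 474.5 -283 185 -8
```

```text
clock: 6.7
position: [484.0, 39.8, 193.2]
ee_rot: [-2.059, 2.368, -0.003]
wrist_force: [1.0, -0.8, -4.1]
width: 14.5
t 6.7 pos [484.   39.8 193.2] toolx -98.0 tilt [ 4.e-03  7.e-04 -1.e+00] F [ 1.  -0.8 -4.1] w 14.5
shift cm [32.1  -3.54  0.79] turn 0.0
```

```bash
python3 -m crank '[[5,-0.6,0,0,1],[10,-1.1,0,0,1],[15,-1.7,0,0,1],[20,-2.2,0,0,1],[24,-2.7,0,0,1]]'; python3 to.py 474.5 -283 185 -8
```

```text
clock: 7.32
position: [477.0, -203.9, 193.2]
ee_rot: [-2.057, 2.37, -0.004]
wrist_force: [-0.1, 0.0, -2.9]
width: 14.9
t 7.33 pos [ 477.  -203.9  193.2] toolx -98.08 tilt [ 4.3e-03  1.0e-04 -1.0e+00] F [-0.1  0.  -2.9] w 14.9
shift cm [ 7.87 -0.86  0.81] turn -0.08
```

```bash
python3 -m crank '[[3,-0.4,0,0,1],[5.5,-0.6,0,0,1],[7.3,-0.9,1,0,1],[7.9,-0.9,2,0,1],[7.9,-0.9,3,0,1]]';python3 -m crank '[[0,0,0,0,1],[0,0,0,0,1],[0,0,0,0,1],[0,0,0,0,1],[0,0,0,0,1]]'; python3 to.py 474.5 -283 97.7 -8;  python3 - <<'E'
from h import *
o=env.get_obs();np.save('w6.npy',np.r_[o['position'],o['ee_rot']])
cv2.imwrite('pics/w6.png',env.capture('wrist')[...,::-1]);d=env.capture('side')[...,::-1];cv2.imwrite('pics/d6.png',cv2.resize(d[200:380,180:400],None,fx=3,fy=3,interpolation=cv2.INTER_CUBIC))
E
```

```text
clock: 7.95
position: [474.7, -282.6, 161.9]
ee_rot: [-2.058, 2.37, -0.002]
wrist_force: [-0.0, -0.1, -3.5]
width: 14.9
clock: 8.57
position: [474.8, -282.7, 162.1]
ee_rot: [-2.058, 2.369, -0.003]
wrist_force: [-0.4, -0.1, -3.2]
width: 14.9
t 8.57 pos [ 474.8 -282.7  162.1] toolx -98.06 tilt [ 0.0036  0.001  -1.    ] F [-0.4 -0.1 -3.2] w 14.9
shift cm [0.05 0.05 6.44] turn -0.06
```

View pics/w6.png

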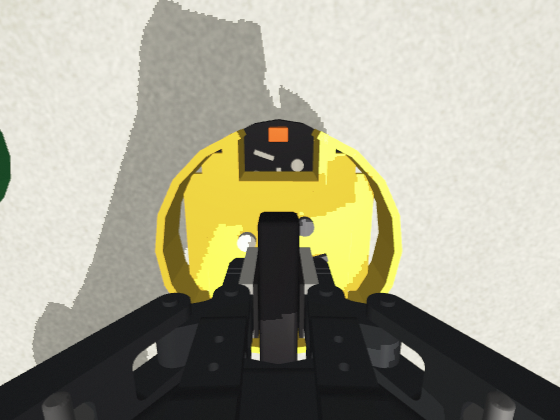

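View pics/d6.png

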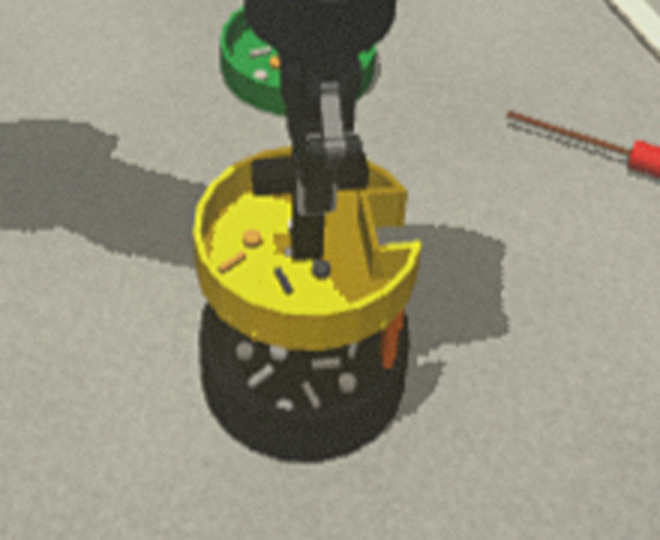

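The key, at (278,134), sits in the middle of the notch (columns 243–317) and the trays look concentric. I'll lower it.

```bash
python3 -m crank '[[0,0,1.5,0,1],[0,0,3,0,1],[0,0,4.4,0,1],[0,0,5.2,0,1],[0,0,5.6,0,1]]';python3 -m crank '[[0,0,0.1,0,1],[0,0,0.2,0,1],[0,0,0.3,0,1],[0,0,0.4,0,1],[0,0,0.4,0,1]]'; python3 to.py 474.5 -283 97.7 -8;  python3 - <<'E'
from h import *
cv2.imwrite('pics/w7.png',env.capture('wrist')[...,::-1]);d=env.capture('side')[...,::-1];cv2.imwrite('pics/d7.png',cv2.resize(d[230:380,200:380],None,fx=4,fy=4,interpolation=cv2.INTER_CUBIC))
E
```

```text
clock: 9.3
position: [474.8, -282.5, 105.2]
ee_rot: [-2.058, 2.37, -0.001]
wrist_force: [0.1, -0.4, -3.0]
width: 14.6
clock: 9.93
position: [474.8, -282.5, 101.3]
ee_rot: [-2.058, 2.37, -0.001]
wrist_force: [0.1, 0.5, -3.3]
width: 14.7
t 9.93 pos [ 474.8 -282.5  101.3] toolx -98.06 tilt [ 0.0027  0.0016 -1.    ] F [ 0.1  0.5 -3.3] w 14.7
shift cm [0.05 0.02 0.36] turn -0.06
```

View pics/w7.png

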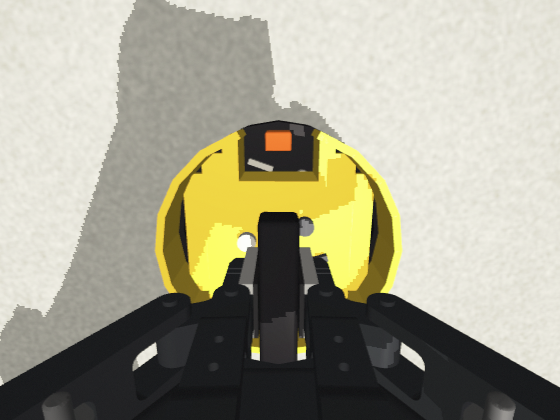

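View pics/d7.png

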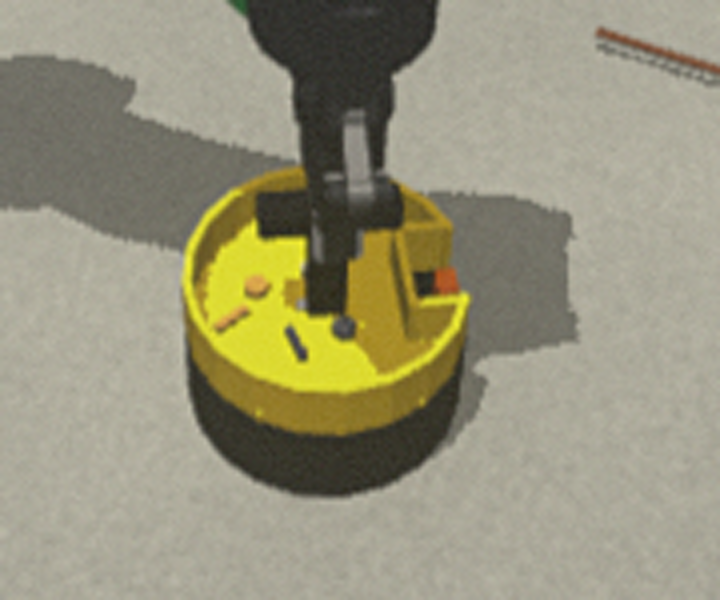

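The key stands in the notch (orange at (278,141) wrist, (445,282) in the side crop), and the tray is about 3 mm above the rim. I'll creep down to contact.

```bash
python3 -m crank '[[0,0,0.1,0,1],[0,0,0.15,0,1],[0,0,0.2,0,1],[0,0,0.25,0,1],[0,0,0.3,0,1]]';python3 -m crank '[[0,0,0,0,1],[0,0,0.05,0,1],[0,0,0.1,0,1],[0,0,0.1,0,1],[0,0,0.1,0,1]]'; python3 to.py 474.5 -283 97.7 -8
```

```text
clock: 10.65
position: [474.8, -282.5, 98.3]
ee_rot: [-2.058, 2.37, -0.001]
wrist_force: [-0.0, -0.4, -2.9]
width: 14.9
clock: 11.28
position: [474.8, -282.4, 97.7]
ee_rot: [-2.058, 2.37, -0.001]
wrist_force: [-3.1, 2.5, 3.0]
width: 15.1
t 11.28 pos [ 474.8 -282.4   97.7] toolx -98.05 tilt [ 0.0027  0.0015 -1.    ] F [-3.1  2.5  3. ] w 15.1
shift cm [ 0.06  0.02 -0.  ] turn -0.05
```

Contact came at TCP z = 97.7, as predicted. I'll open the fingers and then back off upward.

```bash
python3 -m crank '[[0,0,0,0,2],[0,0,0,0,3],[0,0,0,0,5],[0,0,0,0,6],[0,0,0,0,6]]';python3 -m crank '[[0,0,-1,0,6],[0,0,-3,0,6],[0,0,-6,0,6],[0,0,-10,0,6],[0,0,-14,0,6]]'; python3 -m crank '[[0,0,0,0,6],[0,0,0,0,6],[0,0,0,0,6],[0,0,0,0,6],[0,0,0,0,6]]'; python3 - <<'E'
from h import *
o=env.get_obs();np.save('w8.npy',np.r_[o['position'],o['ee_rot']])
im=env.capture('wrist')[...,::-1];cv2.imwrite('pics/w8.png',im);cv2.imwrite('pics/w8c.png',cv2.resize(im[70:270,180:380],None,fx=3,fy=3,interpolation=cv2.INTER_CUBIC))
d=env.capture('side')[...,::-1];cv2.imwrite('pics/d8.png',cv2.resize(d[180:380,200:380],None,fx=3,fy=3,interpolation=cv2.INTER_CUBIC))
E
```

```text
clock: 11.9
position: [474.8, -282.5, 97.7]
ee_rot: [-2.058, 2.37, -0.001]
wrist_force: [-0.5, -0.5, 1.2]
width: 60.0
clock: 12.52
position: [474.4, -282.6, 239.6]
ee_rot: [-2.058, 2.369, -0.002]
wrist_force: [2.0, -0.6, -0.8]
width: 60.3
clock: 13.15
position: [474.2, -282.4, 238.9]
ee_rot: [-2.058, 2.37, -0.0]
wrist_force: [0.8, 0.7, -0.2]
width: 60.1
```

View pics/w8c.png

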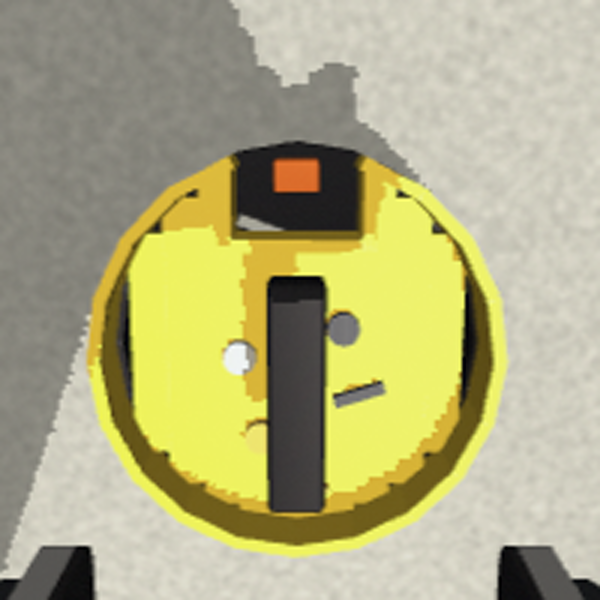

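View pics/d8.png

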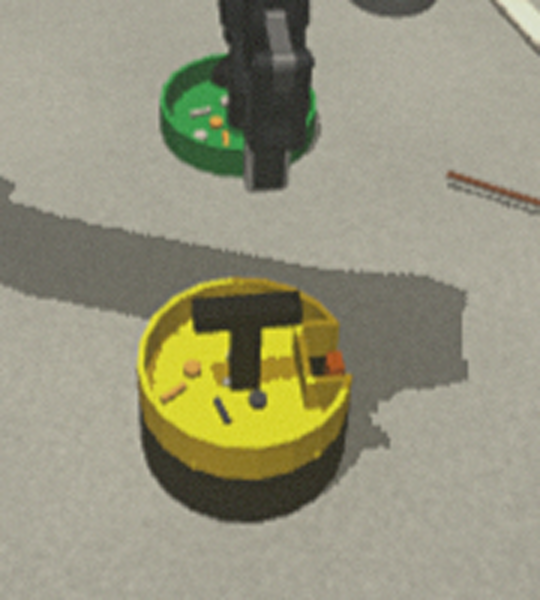

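The yellow tray sits level on the black one, with the key at crop (297,175) inside the notch (232–362). Here is a numeric check before handing in.

```bash
python3 - <<'E'
from h import *
v=np.load('w8.npy');c=cam('wrist',dict(position=v[:3],ee_rot=v[3:]))
f=lambda u,w:(180+u/3,70+w/3)
a=[ray(c,f(*q),123)[:2] for q in((268,277),(326,277),(326,513),(268,513))]
e=(a[0]+a[1]-a[2]-a[3])/2;ctr=np.mean(a,0);yaw=np.arctan2(*e[::-1])
print('bar',ctr,np.hypot(*e),np.degrees(yaw))
b=np.r_[f(88,0)[0],f(508,557)]
def g(p):
    q=proj(c,cyl(*p,30,z0=45));return np.r_[q.min(0)[0],q.max(0)]-b
s=least_squares(g,(474,-283));print(s.x,s.fun)
k=ray(c,f(297,175),65)[:2]
for o in(ctr,s.x):
    d=k-o;C,S=np.cos(yaw),np.sin(yaw);print('key in yellow',C*d[0]+S*d[1],-S*d[0]+C*d[1],'off',np.hypot(*(o-[473.6,-283.3])))
E
```

```text
bar [ 474.30175361 -283.05843515] 64.89861271411976 -8.067913003278298
[ 472.50274821 -283.20720081] [ 0.53908779 -0.53882727 -0.06881195]
key in yellow 55.53045931411698 -0.11353102969732554 off 0.7421668928070535
key in yellow 57.290780115688015 0.28624680424821314 off 1.1011690091306146
```

```bash
python3 - <<'E'
from rig import env
print(env.close_job(), env.get_obs()['clock'])
E
```

```text
the job is handed in; nothing more can be done
the job is handed in; nothing more can be done
```

The yellow tray is stacked on the black tray with its notch around the key. I gripped it by its bar, turned it from about 10° to −8° on the way over, lowered it until it touched, released it, and raised the gripper clear. I handed the job in at about 13 s of the 38 s; it gave no verdict.

**Last checks, all in agreement:**
- **Centring:** the tray centres are about 1 mm apart.
- **Key in the notch:** the key is about 56 mm out along the yellow tray's x and within 0.3 mm of the notch's middle line.
- **Height:** the tray touched down at the TCP height predicted for the rim, 97.7 mm. The bar then measured 64.9 mm long at the stacked height, against 64 mm given.
- **Level:** it looks level and flush in the wrist and side views; I did not measure the angle.
- **Green tray:** I never went near it with the tray low. It looks undisturbed in the side view, but I did not measure it.

I entered one turn with the wrong sign while moving above the yellow tray, which was 2° off, and corrected it before gripping.

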